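Tug test of a seated tamping rod

TASK

A tamping rod has just been refitted in its round guide bush on the table. Check that it is retained: grip the rod seated in the bush, pull it straight up with about 12 newtons, hold that pull for a second, then ease it back down and let go so that it sits fully home. Never pull harder than 20 newtons, and leave the other tamping rod, which stands loose on the table, alone.

Things in the scene. Friction and masses are not known exactly. Their poses are not given: they have to be found in the camera images.
- guide_bush: Bush holding the rod to test: aluminium cylinder, 54 mm diameter, steel cap ring 57 mm, top 48 mm above the table, on a dark round flange 78 mm across and 8 mm thick, fixed. Origin: centre of the flange's underside, at table height, on the rod's axis; z up. A second such bush nearby carries only a low thumb screw (24 mm head): not to be tested.
- seated_rod_grip (a point): Middle of the seated rod's upright knurled grip, on its axis, 78 mm above the table when home; moves with the rod. The grip is a bare metal cylinder 20 mm in diameter, from 56 to 96 mm above the table (the rod's top). Below it a 12 mm stem enters the bush, where the rod's foot is captive.
- seated_rod (a joint): How far the seated rod is drawn up out of its bush, in m: 0 fully home, stop at 0.024. A spring holds it down: up to about 3 N of pull it stays home, then it rises 1 mm per further 0.8 N, so 12 N is reached at about 11 mm and 20 N at about 21 mm. Springs home when let go.
- loose_rod: A second rod of the same shape standing free on the table without a bush: 40 mm foot disc 15 mm high, 12 mm stem, 20 mm grip, 88 mm high, 0.13 kg. Origin: centre of its underside; z up. A bystander, to be left standing where it is.

How it is judged:
By the outcome, as a careful person would: the job done as asked, in the order asked, and still so for the second after the job is handed in, with the robot touching nothing.
It also fails if it takes over 35 s, if anything falls off the work surface, if the arm or the gripper's body presses on something with over 40 N, if the wrist force passes 120 N, or if a joint passes its speed limit or range.

ROBOT

A 6-joint arm with a two-finger parallel gripper is mounted at the origin on a cart in front of the work surface, level with it; the furniture and walls round the work are solid. World frame = base frame: x ahead of the robot, y to its left, z up, the work surface at z = 0. Lengths are in mm, angles in degrees, forces in N, time in s.
With the tool pointing down it reaches from about 300 to 850 mm from the base axis. Payload 4.2 kg.
Tool frame: the origin (TCP) lies at the very end of the fingers, on their centre line; the grasp point (between the pads) lies 19 mm behind it (env.grip_depth is the distance from the TCP to the grasp point, in mm); z points along the fingers, y is the line along which they close (so a half turn about z gives the same grasp; the last joint's range is limited). The gripper opens to 91 mm and grips with 3 to 60 N. Pads are 32 mm wide; open, the fingers measure 118 mm over their backs; the gripper's body (76 mm by 178 mm) begins 60 mm behind the grasp point.
Start: joints at [62.567, 18.312, 89.639, -0, 72.044, -1.146], TCP at [254.656, 515.551, 213.976] pointing down, gripper open.
Joint ranges: [-177.97, 177.97], [-48.28, 115.42], [12.27, 149.76], [-77.06, 257.06], [2.81, 150.46], [-146.56, 146.56]. Speed limits (degrees/s): [147.25, 147.25, 180, 180, 180, 180].

INTERFACE

Orientations are given as [roll, pitch, yaw] about the fixed x, y, z axes, in that order (R = Rz(yaw) Ry(pitch) Rx(roll)).
In Python, from workcell import env, cams gives the robot as it stands.
- The arm moves only by the tool apply_moves, never from a script. Its argument "deltas" is a list of rows, each a list of 5 numbers: the shift along the tool's x, y, z in m, then the turn about the tool's z in rad, then the opening, from -1 (shut) to 1 (fully open), so that 0 is half open. In form: [[tx, ty, tz, roll, gripper], ...]. A call has 1 to 5 rows; each row is the pose to reach, as a shift and turn from the pose commanded when the call began, along the tool's axes at that moment; what a row does not reach only later rows make up. A row lasts 1/10 s, in which the tool goes at most 50 mm and 8.59 degrees, less where a joint would pass 70% of its speed; a pose out of reach is approached as far as the arm can. A call with a gripper value outside its range is refused whole. The fingers move at their own pace and stop on an object; "grip_force" is the grip in N (left out, the last holds). Time passes only in rows, so rows that repeat a pose let the fingers close. It gives the time, the measured TCP pose, the force, the opening and the grip force at its end, in the units of the state.
- env.state(): the state, without advancing time (a new reading comes with each control period).
- cams.grab_frame(name): name is "side" or "top" or "wrist"; returns the picture (480x640x3 uint8, blue, green, red); there is no depth.
- cams.get_calibration(name): a dict with "mtx" (3x3 intrinsics, pixels), "eye" and "attitude" of the camera in the world; the wrist camera has in their place "tool_from_camera" (4x4, takes a point from camera to tool coordinates, whose origin is the TCP and whose axes are the flange's). Camera axes: x right, y down, z forward; pixel columns grow to the right and rows downward; lengths in mm; the calibration is good to about 2 mm. The wrist camera is an equidistant fisheye: a pixel r from the principal point sees the ray r / f radians off the axis. A picture is of the moment at which its call begins: read the wrist's pose just before it. get_calibration takes no time and is no camera call.
- env.job_done(): hands the job in; it is judged then, once.
The state is a dict: "time_s": time; "qpos": joint angles; "qvel": joint speeds; "effort": joint torques, N m; "ee_pos": TCP position; "ee_rot": TCP orientation; "force": force on the tool from outside, world axes, zero at the start; "torque": the same for the moment, N m; "gripper_width": finger opening in mm; "gripper_force": force on a finger pad.
Only numpy, scipy, OpenCV 4.12 (cv2) and the standard library are available. Lean on these libraries where they do the work, as an engineer would, in place of code of your own. Each camera call takes 0.05 s, during which the arm holds its last target. There are 200 camera calls.

## Working session

There is one attempt and no reset: what is moved stays moved. The work goes in short steps, Python scripts to look and compute and a tool call to move; the robot and the scene stay as the last step left them, time stands still between calls to the robot, and variables do not carry over. Pictures are saved under pics/ and viewed, at most 10 in all, crops included, and the job is handed in when it is done.

Besides the shell and the picture viewer there is one more tool, called after "Request:" as name([rows], argument=value, ...), one row to a line, values as JSON. apply_moves: Moves the arm, as the interface text tells. Its arguments: {"type":"object","properties":{"deltas":{"type":"array"},"grip_force":{"type":"number"}},"required":["deltas"]}

```bash
mkdir -p pics; python3 - <<'E'
from workcell import env, cams
import cv2
for n in("top","side"):
    c=cams.get_calibration(n);print(n,c)
    cv2.imwrite(f"pics/{n}1.png",cams.grab_frame(n))
print(cams.get_calibration("wrist"));print(env.state())
E
```

```text
top {'mtx': array([[471.9529246 ,   0.        , 321.91258038],
       [  0.        , 471.9529246 , 243.88104607],
       [  0.        ,   0.        ,   1.        ]]), 'eye': array([393.91116242, 123.70316415, 922.4967055 ]), 'attitude': array([-1.68614864e+02, -4.04418016e-02, -8.95588023e+01])}
side {'mtx': array([[569.50542191,   0.        , 318.44156445],
       [  0.        , 569.50542191, 239.50060106],
       [  0.        ,   0.        ,   1.        ]]), 'eye': array([ 834.22310684, -392.8919663 ,  701.59486889]), 'attitude': array([-138.04981819,   -0.55961987,   28.41761387])}
{'mtx': array([[371.64829954,   0.        , 319.17311921],
       [  0.        , 371.64829954, 238.24083619],
       [  0.        ,   0.        ,   1.        ]]), 'tool_from_camera': array([[ 6.33186349e-04, -9.62119093e-01, -2.72628776e-01,
         7.68274993e+01],
       [ 9.99999620e-01,  4.45968269e-04,  7.48679306e-04,
         1.32631817e-01],
       [-5.98734872e-04, -2.72629146e-01,  9.62119010e-01,
        -1.69184374e+02],
       [ 0.00000000e+00,  0.00000000e+00,  0.00000000e+00,
         1.00000000e+00]])}
{'time_s': 0.1, 'qpos': array([ 6.25693101e+01,  1.83465029e+01,  8.96997708e+01,  1.49362138e-03,
        7.20417772e+01, -1.14730188e+00]), 'qvel': array([ 0.09453304, -0.01531128, -0.11652666, -0.03453165,  0.00240211,
       -0.01245611]), 'effort': array([ 9.29281741e-04, -4.13330805e+01, -2.32509077e+01,  7.27271684e-02,
        4.23216016e-02, -8.17585146e-05]), 'ee_pos': array([254.41617194, 515.15717485, 213.21672173]), 'ee_rot': array([-1.79911995e+02, -3.18289139e-03,  1.53716148e+02]), 'force': array([ 0.76653323, -0.63371299, -0.73099055]), 'torque': array([ 0.02573097,  0.0032092 , -0.00872305]), 'gripper_force': 0.0, 'gripper_width': 91.2635508215444}
```

View pics/top1.png

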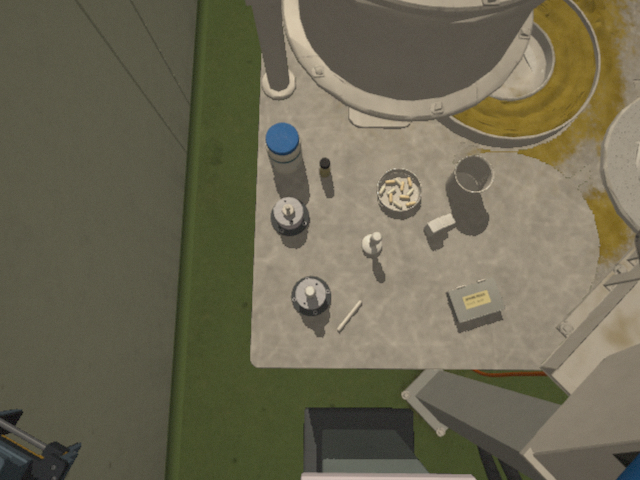

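View pics/side1.png

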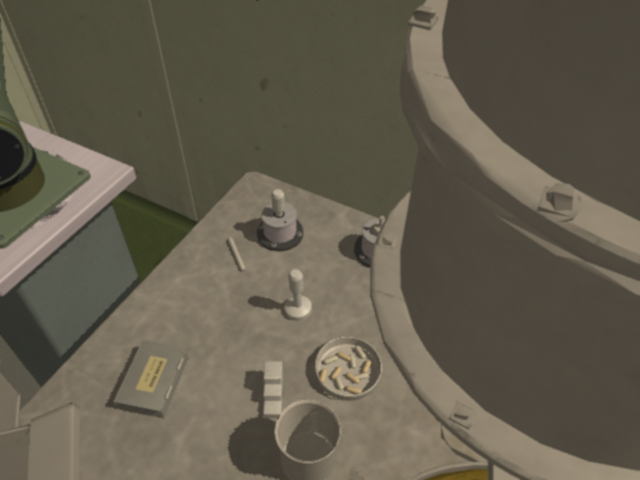

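Top: the rod's bush is at about (311,295), the thumb-screw bush at (290,215) and the loose rod at (372,243). Side: the seated rod's top is at (278,193) and the loose rod is at (296,275). Next I'll zoom both views and triangulate.

```bash
cat > h.py <<'E'
import numpy as np
from scipy.spatial.transform import Rotation as R
from workcell import env,cams
def ray(n,u,v):
    c=cams.get_calibration(n);d=np.linalg.inv(c["mtx"])@[u,v,1]
    return c["eye"],R.from_euler("xyz",c["attitude"],degrees=True).as_matrix()@d
def atz(n,u,v,z):
    e,d=ray(n,u,v);return e+d*(z-e[2])/d[2]
def tri(a,b):
    A=np.zeros((3,3));q=np.zeros(3)
    for e,d in(ray("top",*a),ray("side",*b)):
        d=d/np.linalg.norm(d);P=np.eye(3)-np.outer(d,d);A+=P;q+=P@e
    return np.linalg.solve(A,q)
def pix(n,p):
    c=cams.get_calibration(n);x=c["mtx"]@R.from_euler("xyz",c["attitude"],degrees=True).as_matrix().T@(np.array(p)-c["eye"]);return x[:2]/x[2]
E
python3 - <<'E'
from h import *
import cv2
t=cv2.imread("pics/top1.png");s=cv2.imread("pics/side1.png")
a=t[260:335,275:350];b=s[180:255,240:315]
f=lambda x:cv2.resize(x,(400,400)) 
cv2.imwrite("pics/crop.png",np.hstack([cv2.resize(a,(400,400),interpolation=2),cv2.resize(b,(400,400),interpolation=2)]))
print(tri((310,290),(278,193)),atz("top",311,296,48),atz("side",280,230,0))
print("loose",tri((377,237),(296,272)),atz("side",297,308,0)); print("screw",atz("top",290,213,48))
E
```

```text
[478.32380115 144.95917031  93.78579655] [471.5476488  143.86145933  48.        ] [ 4.73374854e+02  1.52662148e+02 -1.13686838e-13]
loose [577.05062252  25.99986875  87.74526923] [577.57822465  28.48769992   0.        ]
screw [629.85567294 186.02574015  48.        ]
```

View pics/crop.png

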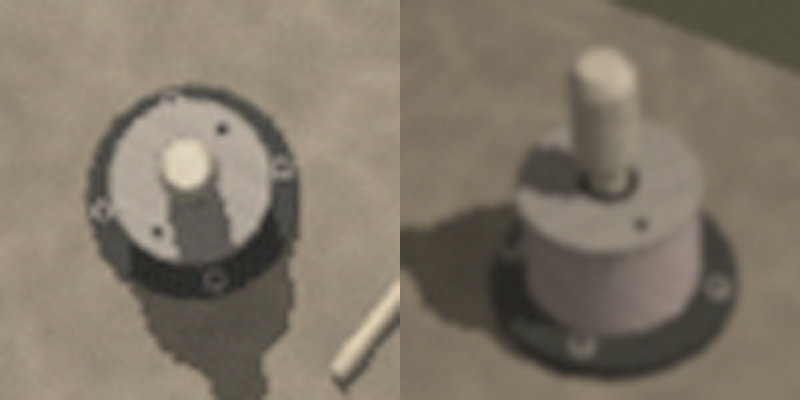

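Crop: in the top view the rod top is at about (310,290.4) and the cap centre at (310.4,293.7). In the side view the rod top is at (278.3,192.3). That puts the axis near (476,146). I'm moving above it at constant height.

Request:
apply_moves([
  [-0.02,-0.013,0,0,1],
  [-0.055,-0.035,0,0,1],
  [-0.09,-0.057,0,0,1],
  [-0.125,-0.08,0,0,1],
  [-0.16,-0.102,0,0,1],
])

```text
time_s: 0.6
ee_pos: [353.2, 351.6, 213.6]
ee_rot: [-180.0, -0.0, 153.7]
force: [0.6, 0.6, -0.7]
gripper_width: 91.3
gripper_force: 0.0
```

Request:
apply_moves([
  [-0.035,-0.022,0,0,1],
  [-0.07,-0.045,0,0,1],
  [-0.105,-0.067,0,0,1],
  [-0.13,-0.083,0,0,1],
  [-0.14,-0.09,0,0,1],
])

```text
time_s: 1.1
ee_pos: [439.4, 208.4, 213.6]
ee_rot: [-180.0, -0.0, 153.5]
force: [-1.1, -0.4, -0.5]
gripper_width: 91.3
gripper_force: 0.0
```

```bash
python3 - <<'E'
from h import *
import cv2
s=env.state();print(s["ee_pos"],s["ee_rot"],s["force"],s["qpos"])
f=cams.grab_frame("wrist");cv2.imwrite("pics/w1.png",f)
print(tri((309.8,290.3),(278.3,192.3)),atz("top",309.8,290.3,96),atz("top",310.4,293.7,48),atz("top",310.9,295.7,8),atz("side",278.3,192.3,96))
c=cams.get_calibration("wrist");T=c["tool_from_camera"];K=c["mtx"]
Rw=R.from_euler("xyz",s["ee_rot"],degrees=True).as_matrix()
for p in([477,146,96],[477,146,48],[477,146,8]):
    q=np.linalg.inv(T)@np.r_[Rw.T@(np.array(p)-s["ee_pos"]),1];r=np.hypot(*q[:2]);th=np.arctan2(r,q[2])
    print(p,K[:2,2]+K[0,0]*th*q[:2]/r)
E
```

```text
[439.41341216 208.42704226 213.64783673] [-1.79960125e+02 -2.26519947e-03  1.53548842e+02] [-1.09708786 -0.40467347 -0.52499752] [ 2.40377606e+01  1.03398917e+01  1.00692346e+02 -2.53028768e-02
  6.89999693e+01 -3.95020074e+01]
[478.05460136 145.55020228  94.55235065] [477.23260385 144.97907923  96.        ] [475.78647096 145.02395616  48.        ] [475.67615866 144.98398222   8.        ] [479.52293115 144.86842532  96.        ]
[477, 146, 96] [273.12242348 302.23104892]
[477, 146, 48] [278.7650866  280.99646175]
[477, 146, 8] [282.55688512 266.86808708]
```

View pics/w1.png

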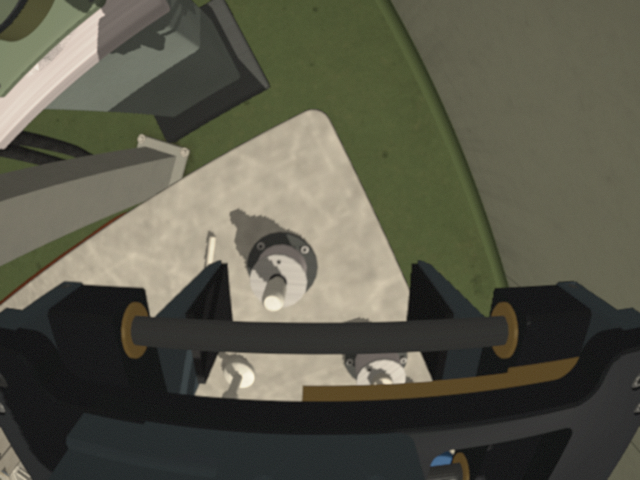

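The wrist view shows the rod top at (273,302) and the cap centre at (279,280), which matches the prediction for the axis at (477,145.5). I'll go above it, then check before descending.

Request:
apply_moves([
  [-0.02,-0.013,0.01,0,1],
  [-0.045,-0.029,0.03,0,1],
  [-0.059,-0.038,0.06,0,1],
  [-0.0617,-0.0395,0.08,0,1],
  [-0.0617,-0.0395,0.085,0,1],
])

```text
time_s: 1.65
ee_pos: [474.6, 147.9, 126.6]
ee_rot: [-179.8, -0.2, 153.7]
force: [-2.0, 0.0, -0.2]
gripper_width: 91.2
gripper_force: 0.0
```

```bash
python3 - <<'E'
from h import *
import cv2
s=env.state();print(s["ee_pos"],s["ee_rot"],s["force"])
f=cams.grab_frame("wrist");cv2.imwrite("pics/w2.png",f[200:440,170:490])
c=cams.get_calibration("wrist");T=c["tool_from_camera"];K=c["mtx"]
Rw=R.from_euler("xyz",s["ee_rot"],degrees=True).as_matrix()
for p in([477,145.5,96],[477,145.5,48],[477,145.5,8]):
    q=np.linalg.inv(T)@np.r_[Rw.T@(np.array(p)-s["ee_pos"]),1];r=np.hypot(*q[:2]);th=np.arctan2(r,q[2])
    print(p,K[:2,2]+K[0,0]*th*q[:2]/r)
x=cv2.resize(f[200:440,170:490],(800,600));cv2.imwrite("pics/w2.png",x)
E
```

```text
[474.62430332 147.93483197 126.60286765] [-179.82782438   -0.247252    153.69477026] [-1.95462728  0.04581751 -0.20567498]
[477, 145.5, 96] [316.85233706 277.43626902]
[477, 145.5, 48] [317.42315835 252.18856874]
[477, 145.5, 8] [317.76776212 237.04030989]
```

View pics/w2.png

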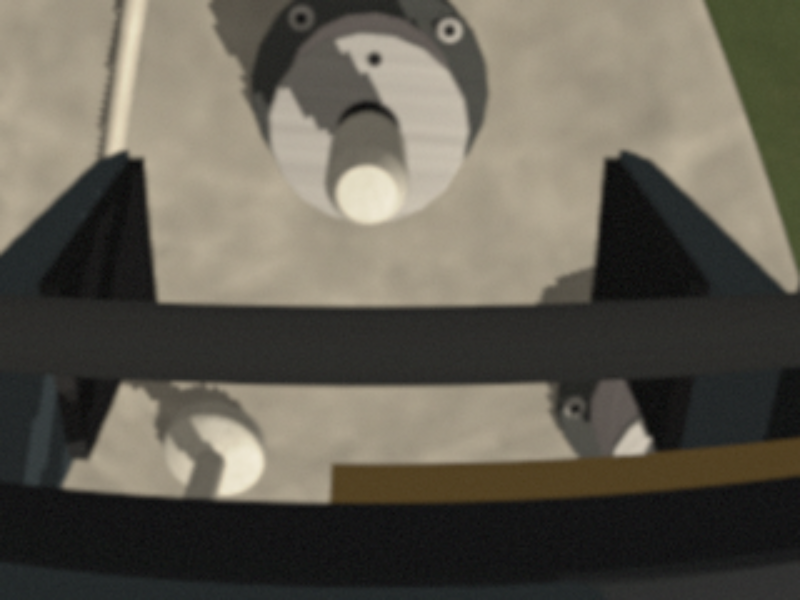

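The rod top is at (317.6,277.6), against a prediction of (316.9,277.4), so the position holds. Descending to TCP z≈60.

Request:
apply_moves([
  [0,0,0,0,1],
  [0,0,0.02,0,1],
  [0,0,0.045,0,1],
  [0,0,0.062,0,1],
  [0,0,0.0686,0,1],
])

```text
time_s: 2.2
ee_pos: [476.1, 148.6, 60.2]
ee_rot: [180.0, -0.0, 153.8]
force: [-0.5, -0.4, 0.1]
gripper_width: 91.1
gripper_force: 0.0
```

Request:
apply_moves([
  [0,0,0,0,1],
  [0,0,0,0,1],
  [0,0,0,0,1],
])

```text
time_s: 2.5
ee_pos: [477.3, 148.2, 61.6]
ee_rot: [179.9, 0.1, 153.7]
force: [-0.5, 0.7, 0.1]
gripper_width: 91.0
gripper_force: 0.0
```

Request:
apply_moves([
  [-0.001,-0.0024,0.002,0,1],
  [-0.001,-0.0024,0.002,0,1],
  [-0.001,-0.0024,0.002,0,1],
])

```text
time_s: 2.8
ee_pos: [476.3, 145.1, 58.5]
ee_rot: [180.0, 0.0, 153.7]
force: [-0.1, -0.0, 0.3]
gripper_width: 90.9
gripper_force: 0.0
```

```bash
python3 - <<'E'
from h import *
import cv2
s=env.state();print(s["ee_pos"],s["force"])
f=cams.grab_frame("wrist");cv2.imwrite("pics/w3.png",cv2.resize(f[200:440,170:490],(800,600)))
E
```

```text
[476.32669944 145.10127506  58.52791258] [-0.079534   -0.02803405  0.27601104]
```

View pics/w3.png

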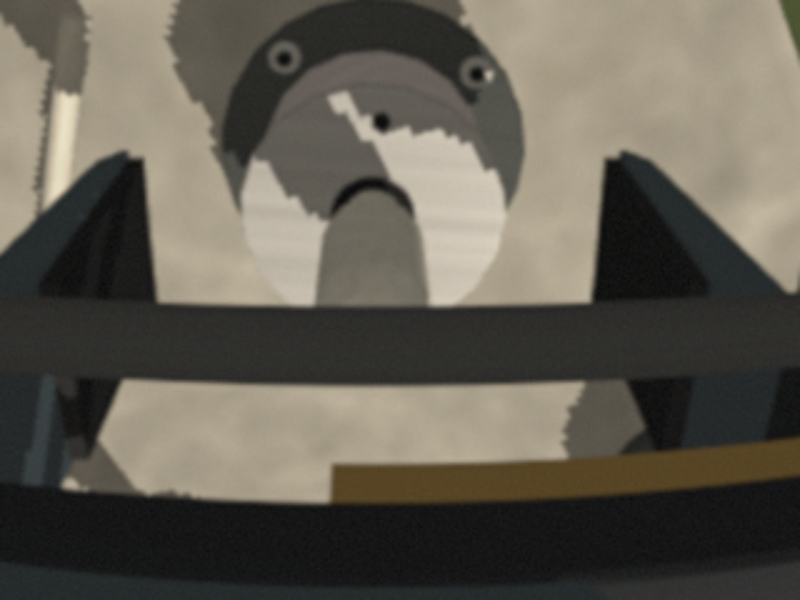

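The rod is at x≈372 and the finger midpoint at ≈374, so it's centred. Closing gently first.

Request:
apply_moves([
  [0,0,0,0,-0.3],
  [0,0,0,0,-0.6],
  [0,0,0,0,-1],
  [0,0,0,0,-1],
  [0,0,0,0,-1],
], grip_force=6)

```text
time_s: 3.35
ee_pos: [476.3, 145.2, 58.3]
ee_rot: [180.0, -0.0, 153.7]
force: [0.4, 0.5, -0.0]
gripper_width: 54.0
gripper_force: 0.0
```

Request:
apply_moves([
  [0,0,0,0,-1],
  [0,0,0,0,-1],
  [0,0,0,0,-1],
])

```text
time_s: 3.65
ee_pos: [476.3, 145.3, 58.4]
ee_rot: [180.0, 0.0, 153.7]
force: [0.6, -0.3, -0.1]
gripper_width: 30.0
gripper_force: 0.0
```

Request:
apply_moves([
  [0,0,0,0,-1],
  [0,0,0,0,-1],
  [0,0,0,0,-1],
  [0,0,0,0,-1],
])

```text
time_s: 4.05
ee_pos: [476.1, 144.9, 58.3]
ee_rot: [-180.0, -0.0, 153.7]
force: [-0.5, -3.2, 0.8]
gripper_width: 18.5
gripper_force: 6.0
```

Request:
apply_moves([
  [0,0,0,0,-1],
  [0,0,0,0,-1],
  [0,0,0,0,-1],
  [0,0,0,0,-1],
], grip_force=45)

```text
time_s: 4.45
ee_pos: [476.1, 145.0, 58.3]
ee_rot: [-180.0, -0.0, 153.7]
force: [-1.5, -3.4, 1.3]
gripper_width: 18.2
gripper_force: 45.0
```

Request:
apply_moves([
  [-0.0003,-0.0006,-0.001,0,-1],
  [-0.0003,-0.0006,-0.002,0,-1],
  [-0.0003,-0.0006,-0.003,0,-1],
  [-0.0003,-0.0006,-0.004,0,-1],
  [-0.0003,-0.0006,-0.005,0,-1],
])

```text
time_s: 4.95
ee_pos: [476.1, 144.9, 63.1]
ee_rot: [180.0, -0.0, 153.7]
force: [-0.5, 1.7, -7.2]
gripper_width: 17.9
gripper_force: 45.0
```

Request:
apply_moves([
  [0,0,-0.001,0,-1],
  [0,0,-0.002,0,-1],
  [0,0,-0.003,0,-1],
  [0,0,-0.004,0,-1],
  [0,0,-0.005,0,-1],
])

```text
time_s: 5.45
ee_pos: [476.1, 144.8, 68.2]
ee_rot: [180.0, -0.0, 153.7]
force: [0.2, 4.3, -10.3]
gripper_width: 18.0
gripper_force: 45.0
```

Request:
apply_moves([
  [0,0,-0.0005,0,-1],
  [0,0,-0.001,0,-1],
  [0,0,-0.001,0,-1],
])

```text
time_s: 5.75
ee_pos: [476.1, 144.8, 69.2]
ee_rot: [180.0, -0.0, 153.7]
force: [0.1, 5.5, -10.9]
gripper_width: 17.5
gripper_force: 45.0
```

Request:
apply_moves([
  [0.0002,0.0005,-0.0004,0,-1],
  [0.0002,0.0005,-0.0004,0,-1],
  [0.0002,0.0005,-0.0004,0,-1],
  [0.0002,0.0005,-0.0004,0,-1],
  [0.0002,0.0005,-0.0004,0,-1],
])

```text
time_s: 6.25
ee_pos: [476.1, 144.9, 69.6]
ee_rot: [-180.0, -0.0, 153.7]
force: [0.3, 2.4, -11.8]
gripper_width: 18.6
gripper_force: 45.0
```

Request:
apply_moves([
  [0,0,0,0,-1],
  [0,0,0,0,-1],
  [0,0,0,0,-1],
  [0,0,0,0,-1],
  [0,0,0,0,-1],
])

```text
time_s: 6.75
ee_pos: [476.1, 144.8, 69.7]
ee_rot: [-180.0, -0.0, 153.7]
force: [-0.3, 1.5, -11.8]
gripper_width: 18.1
gripper_force: 45.0
```

Request:
apply_moves([
  [0,0,0,0,-1],
  [0,0,0,0,-1],
  [0,0,0,0,-1],
  [0,0,0,0,-1],
])

```text
time_s: 7.15
ee_pos: [476.1, 144.9, 69.7]
ee_rot: [-180.0, -0.0, 153.7]
force: [-0.5, 0.3, -12.0]
gripper_width: 18.1
gripper_force: 45.0
```

I held 12 N for about 1.4 s. Easing down now.

Request:
apply_moves([
  [0,0,0.001,0,-1],
  [0,0,0.002,0,-1],
  [0,0,0.003,0,-1],
  [0,0,0.0045,0,-1],
  [0,0,0.006,0,-1],
])

```text
time_s: 7.65
ee_pos: [476.2, 144.9, 63.9]
ee_rot: [-180.0, -0.0, 153.7]
force: [-2.5, -1.5, -7.3]
gripper_width: 18.1
gripper_force: 45.0
```

Request:
apply_moves([
  [0,0,0.001,0,-1],
  [0,0,0.002,0,-1],
  [0,0,0.0035,0,-1],
  [0,0,0.0045,0,-1],
  [0,0,0.005,0,-1],
])

```text
time_s: 8.15
ee_pos: [476.2, 145.0, 58.9]
ee_rot: [-180.0, -0.0, 153.7]
force: [-4.4, -1.2, -2.3]
gripper_width: 17.9
gripper_force: 45.0
```

Request:
apply_moves([
  [0,0,0.0003,0,-1],
  [0,0,0.0003,0,-1],
  [0,0,0.0003,0,-1],
])

```text
time_s: 8.45
ee_pos: [476.2, 145.0, 58.5]
ee_rot: [-180.0, -0.0, 153.7]
force: [-4.0, -2.8, -2.8]
gripper_width: 18.0
gripper_force: 45.0
```

Request:
apply_moves([
  [0,0,0.0003,0,-1],
  [0,0,0.0003,0,-1],
  [0,0,0.0003,0,-1],
])

```text
time_s: 8.75
ee_pos: [476.2, 145.0, 58.4]
ee_rot: [-180.0, -0.0, 153.7]
force: [-5.0, -3.2, -1.5]
gripper_width: 17.8
gripper_force: 45.0
```

Request:
apply_moves([
  [0,0,0,0,-1],
  [0,0,0,0,-0.5],
  [0,0,0,0,-0.2],
  [0,0,0,0,0.3],
  [0,0,0,0,1],
], grip_force=10)

```text
time_s: 9.25
ee_pos: [477.4, 145.5, 58.7]
ee_rot: [179.9, 0.1, 153.7]
force: [0.1, 0.4, -0.1]
gripper_width: 44.0
gripper_force: 0.0
```

Request:
apply_moves([
  [0,0,0,0,1],
  [0,0,0,0,1],
  [0,0,0,0,1],
  [0,0,0,0,1],
  [0,0,0,0,1],
])

```text
time_s: 9.75
ee_pos: [476.3, 145.1, 58.1]
ee_rot: [180.0, 0.0, 153.7]
force: [0.3, 0.3, -0.3]
gripper_width: 84.0
gripper_force: 0.0
```

Retreating straight up.

Request:
apply_moves([
  [0,0,-0.01,0,1],
  [0,0,-0.03,0,1],
  [0,0,-0.055,0,1],
  [0,0,-0.08,0,1],
  [0,0,-0.1,0,1],
])

```text
time_s: 10.25
ee_pos: [476.7, 145.2, 160.4]
ee_rot: [179.9, 0.1, 153.7]
force: [0.1, -0.2, -0.7]
gripper_width: 91.2
gripper_force: 0.0
```

Request:
apply_moves([
  [0,0,-0.01,0,1],
  [0,0,-0.02,0,1],
  [0,0,-0.02,0,1],
  [0,0,-0.02,0,1],
])

```text
time_s: 10.65
ee_pos: [475.9, 145.0, 177.6]
ee_rot: [-180.0, -0.0, 153.7]
force: [-0.4, -2.1, 0.0]
gripper_width: 91.5
gripper_force: 0.0
```

```bash
python3 - <<'E'
from h import *
import cv2
s=env.state();print(s["time_s"],s["ee_pos"],s["force"],np.abs(s["qvel"]).max())
o=cv2.imread("pics/side1.png");f=cams.grab_frame("side")
c=lambda x:cv2.resize(x[170:330,220:353],(400,480))
cv2.imwrite("pics/cmp.png",np.hstack([c(o),c(f)]))
E
```

```text
10.65 [475.9028367  144.98468855 177.60524124] [-0.37404323 -2.11780939  0.01703539] 0.6180443605540468
```

View pics/cmp.png

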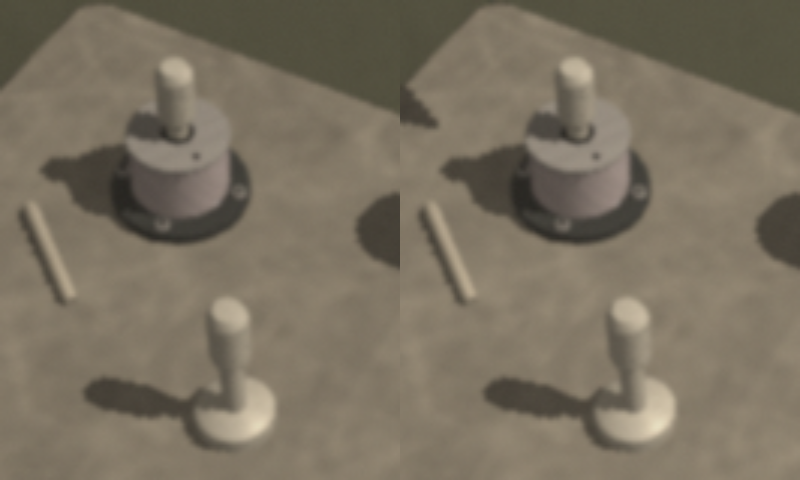

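Before and after match: the seated rod's top is at (175,70) in both halves, so it is home, and the loose rod at (235,400) hasn't moved.

```bash
python3 -c "
from workcell import env
print(env.job_done())"
```

```text
the job is handed in; nothing more can be done
None
```

The rod is retained: I pulled it up about 11 mm at roughly 12 N, held for about 1.4 s, then eased it fully home and let go; the loose rod wasn't touched, and the job is handed in.

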